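# Lock the chuck jaws with light presses, in order

### The arm

A 6-joint arm with a two-finger parallel gripper is mounted at the origin on the work surface. World frame = base frame: x ahead of the robot, y to its left, z up, the work surface at z = 0. Lengths are in m, angles in rad, forces in N, time in s.
With the tool pointing down it reaches from about 0.35 to 0.975 m from the base axis. Payload 4.9 kg.
Tool frame: the origin (TCP) lies between the finger pads; the fingertips stand 19 mm ahead of it and the grasp point (between the pads) is the TCP; z points along the fingers, y is the line along which they close (so a half turn about z gives the same grasp; the last joint's range is limited). The gripper opens to 85 mm and grips with 20 to 120 N. Pads are 22 mm wide; open, the fingers measure 114 mm over their backs; the gripper's body (76 mm by 85 mm) begins 54 mm behind the grasp point. The pads swing forward as they close: fully open they stand 13 mm farther back than shut.
Start: joints at [-1.452, 0.053, 1.613, -0, 1.476, -0.119], TCP at [0.147, -0.607, 0.215] pointing down, gripper open.
Joint ranges: [-3.01, 3.01], [-1.01, 2.22], [0.06, 2.58], [-1.02, 4.17], [0.09, 2.62], [-3.14, 3.14]. Speed limits (rad/s): [2.57, 2.57, 3.14, 3.14, 3.14, 3.14].

### API

Orientations are given as a rotation vector (axis times angle).
In Python, from station import ctrl gives the robot as it stands. The module is installed in compiled form; this text tells all that it offers.
- The arm moves only by the tool servo_tool, never from a script. Its argument "increments" is a list that holds one entry, the list of rows, each a list of 5 numbers: the finger opening in cm, from 0 to 8.54, then the shift along the tool's x, y, z in cm, then the turn about the tool's z in degrees. A call has 1 to 5 rows; each row is the pose to reach, as a shift and turn from the pose commanded when the call began, along the tool's axes at that moment; what a row does not reach only later rows make up. A row lasts 1/10 s, in which the tool goes at most 50 mm and 8.59 degrees, less where a joint would pass 70% of its speed; a pose out of reach is approached as far as the arm can. A call with a gripper value outside its range is refused whole. The fingers move at their own pace and stop on an object; "newtons" is the grip in N (left out, the last holds). Time passes only in rows, so rows that repeat a pose let the fingers close. It gives the time, the measured TCP pose, the force, the opening and the grip force at its end, in the units of the state.
- ctrl.get_obs(): the state, without advancing time (a new reading comes with each control period).
- ctrl.get_image(name): name is "side" or "top"; returns a dict with "img" (480x640x3 uint8, red, green, blue), "fx", "fy", "cx", "cy" (pixels), "k1" (the pictures are not rectified: a ray, as slopes to the right and down, at radius r is drawn at 1 + k1 r^2 times it, then the intrinsics apply), "rvec" (rotation vector, rad) and "tvec" (3), from world to camera coordinates, as OpenCV has them. Camera axes: x right, y down, z forward; pixel columns grow to the right and rows downward; lengths in m; the calibration is good to about 2 mm. A picture is of the moment at which its call begins. There is no depth.
- ctrl.finish_job(): hands the job in; it is judged then, once.
The state is a dict: "t": time; "q": joint angles; "dq": joint speeds; "effort": joint torques, N m; "tool_pos": TCP position; "tool_rot": TCP orientation; "contact_force": force on the tool from outside, world axes, zero at the start; "wrist_torque": the same for the moment, N m; "opening": finger opening in m; "grip_force": force on a finger pad.
Only numpy, scipy, OpenCV 4.12 (cv2) and the standard library are available. Lean on these libraries where they do the work, as an engineer would, in place of code of your own. Each camera call takes 0.05 s, during which the arm holds its last target. There are 200 camera calls.

### The job

Lock the three jaws of the lathe chuck lying face up on the bench: with a fingertip lightly press the round-headed lock pin on each jaw about half-way down (roughly 8 of its 16 mm), first the jaw above the key socket that sticks out of the rim, then the next jaw clockwise as seen from above, then the last. A pin stays where you leave it and must not be pressed much deeper, which would release the jaw again, so press no pin before its turn. Be gentle with the chuck, do not pick anything up, leave all the loose things where they are, and finish clear of everything.

Things in the scene. Friction and masses are not known exactly. Their poses are not given: they have to be found in the camera images.
- chuck: three-jaw lathe chuck, face up, fixed on the bench: steel disc 210 mm across, face 80 mm up, on a 240 mm rubber mat. Origin on the bench, on the axis; z up; x points to the key socket, a 42 mm round boss sticking 40 mm out of the rim at 36 mm height. Jaws: aluminium blocks 120 degrees apart, 34 to 104 mm from the axis, 40 mm wide, tops 122 mm up; the first is above the socket
- pin1 (a joint): lock pin on the jaw above the key socket: how far it is pressed down, in m: 0 standing tall, 0.008 half-way (jaw locked), 0.016 at its stop (head down on the jaw). It slides straight down against a steady 4 N and stays where it is left; there is no spring and no click
- pin1_top (a point): centre of the top of that pin's round flat head (22 mm across, 6 mm thick, on a 12 mm stem) on the jaw above the key socket, 88 mm from the chuck's axis; when tall it is 22 mm above the jaw's top, 144 mm above the bench; it moves down with the pin
- pin2 (a joint): lock pin on the next jaw clockwise seen from above (at -120 degrees about the chuck's z from the socket): how far it is pressed down, in m: 0 standing tall, 0.008 half-way (jaw locked), 0.016 at its stop (head down on the jaw). It slides straight down against a steady 4 N and stays where it is left; there is no spring and no click
- pin2_top (a point): centre of the top of that pin's round flat head (22 mm across, 6 mm thick, on a 12 mm stem) on the next jaw clockwise seen from above (at -120 degrees about the chuck's z from the socket), 88 mm from the chuck's axis; when tall it is 22 mm above the jaw's top, 144 mm above the bench; it moves down with the pin
- pin3 (a joint): lock pin on the last jaw clockwise (at +120 degrees about the chuck's z from the socket): how far it is pressed down, in m: 0 standing tall, 0.008 half-way (jaw locked), 0.016 at its stop (head down on the jaw). It slides straight down against a steady 4 N and stays where it is left; there is no spring and no click
- pin3_top (a point): centre of the top of that pin's round flat head (22 mm across, 6 mm thick, on a 12 mm stem) on the last jaw clockwise (at +120 degrees about the chuck's z from the socket), 88 mm from the chuck's axis; when tall it is 22 mm above the jaw's top, 144 mm above the bench; it moves down with the pin
- blank: loose turned steel blank, 54 mm wide foot 30 mm high, then a 38 mm wide neck, 62 mm tall in all; stands on the middle of the chuck's face, between the jaws; origin under its centre
- nut1: loose dark steel T-nut, 30 x 22 x 20 mm, lying on the chuck's face between two jaws; origin under its centre
- nut2: second loose T-nut like the other, in another gap between two jaws; origin under its centre
- box_blue: loose blue jaw carton, 105 x 130 x 55 mm high, on the bench; origin under its centre
- box_tan: loose brown jaw carton, 100 x 120 x 60 mm high, on the bench; origin under its centre
- chuck_key: loose T-handled chuck key lying on the bench, 175 mm long, 16 mm thick, cross bar 135 mm; origin under the middle of its length
- spare_jaw: loose spare jaw, a 74 x 40 x 34 mm aluminium block, on the bench; origin under its centre

How it is judged:
On the way, in this order (a step that is already met when the one before it is completed fails the run):
1. the lock pin on the jaw above the key socket is pressed about half-way (value of joint pin1 between 0.004 and 0.012 m), for 0.2 s.
2. the lock pin on the next jaw clockwise seen from above (at -120 degrees about the chuck's z from the socket) is pressed about half-way (value of joint pin2 between 0.004 and 0.012 m), for 0.2 s.
3. the lock pin on the last jaw clockwise (at +120 degrees about the chuck's z from the socket) is pressed about half-way (value of joint pin3 between 0.004 and 0.012 m), for 0.2 s.
At the end, for the whole second after the job is handed in: each of the three lock pins is left 4 to 12 mm down (half-way is 8 mm), and no loose thing is more than 10 mm from where it stood (all of step 1 and all of step 2 and all of step 3 and distance of each of blank, nut1, nut2, box_blue, box_tan, chuck_key, spare_jaw from where it was at the start of the episode below 0.01 m); the robot touches nothing.
It fails at once if the second pin is pressed (over 2.5 mm) before the first is down (4 mm) (value of joint pin2 above 0.0025 m and value of joint pin1 below 0.004 m).
It fails at once if the third pin is pressed (over 2.5 mm) before the first and second are down (4 mm) (value of joint pin3 above 0.0025 m and value of joint any of pin1, pin2 below 0.004 m).
It fails at once if a pin is pressed much too deep (over 12 mm) (value of joint any of pin1, pin2, pin3 above 0.012 m).
It fails at once if the robot presses on the chuck or a pin with more than 25 N (contact force between any of the fingers, the arm and chuck above 25 N).
It fails at once if a loose thing is lifted, carried or pushed more than 10 mm (distance of any of blank, nut1, nut2, box_blue, box_tan, chuck_key, spare_jaw from where it was at the start of the episode above 0.01 m).
It also fails if it takes over 40 s, if anything falls off the work surface, if the arm or the gripper's body presses on something with over 40 N, if the wrist force passes 120 N, or if a joint passes its speed limit or range.

## Working session

There is one attempt and no reset: what is moved stays moved. The work goes in short steps, Python scripts to look and compute and a tool call to move; the robot and the scene stay as the last step left them, time stands still between calls to the robot, and variables do not carry over. Pictures are saved under pics/ and viewed, at most 10 in all, crops included, and the job is handed in when it is done.

Besides the shell and the picture viewer there is one more tool, called as name([rows], argument=value, ...), one row to a line, values as JSON. servo_tool: Moves the arm, as the interface text tells. Its arguments: {"type":"object","properties":{"increments":{"type":"array"},"newtons":{"type":"number"}},"required":["increments"]}

```bash
mkdir -p pics; python3 - <<'E'
from station import ctrl
import cv2,pickle
for n in("top","side"):
    d=ctrl.get_image(n); cv2.imwrite(f"pics/{n}0.png",d["img"][:,:,::-1]); pickle.dump(d,open(n+".pkl","wb"))
    print({k:v for k,v in d.items() if k!="img"})
print(ctrl.get_obs())
E
```

```text
{'fx': 623.5367527195921, 'fy': 623.5367527195921, 'cx': 317.31295285230505, 'cy': 240.0557605646917, 'k1': -0.15702463514252193, 'rvec': array([ 2.13406112, -2.16970244,  0.13200633]), 'tvec': array([-0.0035818 ,  0.50058989,  1.25646605])}
{'fx': 621.077788209384, 'fy': 621.077788209384, 'cx': 319.91360086878865, 'cy': 238.7222937718628, 'k1': -0.17103487405412118, 'rvec': array([ 0.94182151, -2.42241045,  1.13508189]), 'tvec': array([0.35098795, 0.30034077, 1.39623081])}
{'t': 0.1, 'q': array([-1.45200901e+00,  5.32840165e-02,  1.61415857e+00,  1.96577111e-05,
        1.47600814e+00, -1.18979456e-01]), 'dq': array([-0.00117683, -0.00325237, -0.00383178,  0.00070777,  0.00085801,
       -0.00012467]), 'effort': array([ 7.96509339e-04, -3.94902527e+01, -3.71361673e+01, -1.06565162e-04,
        3.89734312e-03, -6.40576147e-06]), 'tool_pos': array([ 0.14715553, -0.60681692,  0.2142891 ]), 'tool_rot': array([-3.11757371e+00, -3.72380738e-01, -3.09989798e-05]), 'contact_force': array([-0.03791684,  0.08473185, -0.34138408]), 'wrist_torque': array([ 0.00943462,  0.01064706, -0.0116769 ]), 'grip_force': 0.0, 'opening': 0.0853014552246142}
```

View pics/top0.png

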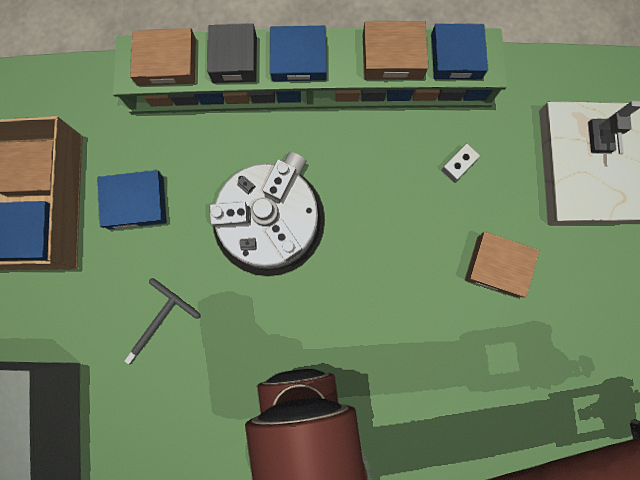

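View pics/side0.png

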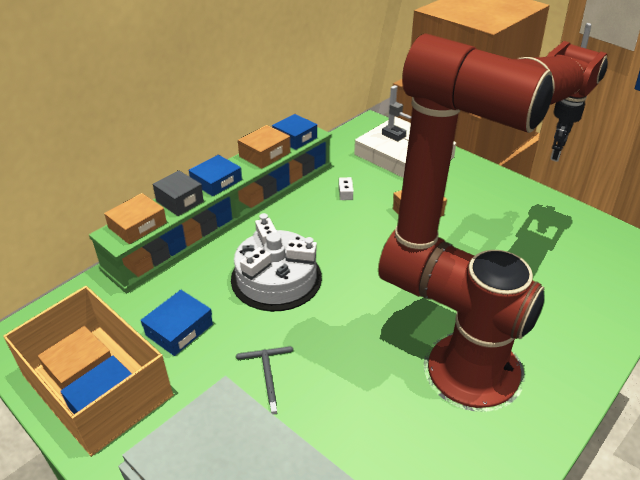

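The top view shows the chuck at about (267,215), its socket at (295,160), and jaws toward the upper right, the lower right and the left. The side view shows the chuck at about (277,262). I'll enlarge both.

```bash
python3 - <<'E'
import cv2
a=cv2.imread("pics/top0.png")[145:280,195:335]; b=cv2.imread("pics/side0.png")[205:310,220:335]
cv2.imwrite("pics/tc.png",cv2.resize(a,None,fx=4,fy=4,interpolation=cv2.INTER_CUBIC))
cv2.imwrite("pics/sc.png",cv2.resize(b,None,fx=5,fy=5,interpolation=cv2.INTER_CUBIC))
E
```

```text
(no output)
```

View pics/tc.png

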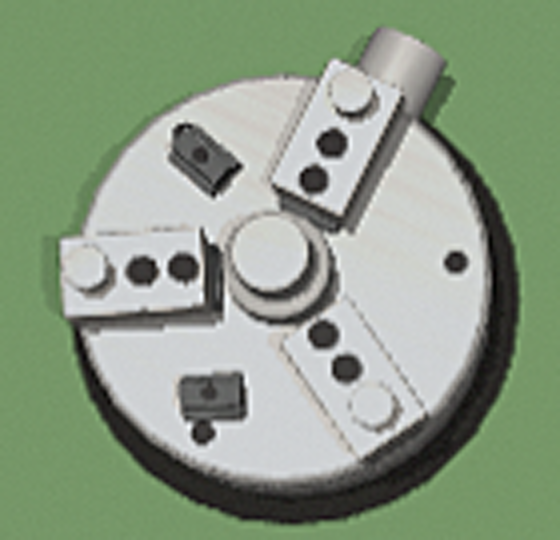

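View pics/sc.png

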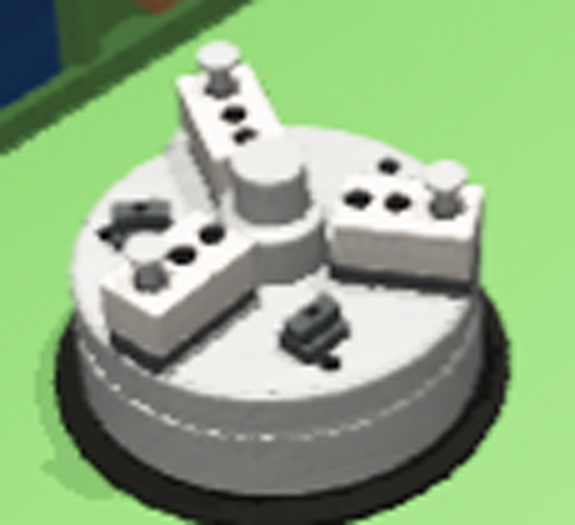

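Head tops in the top crop: pin1 (353,89), pin2 (374,404), pin3 (88,268). In the side crop: pin1 (219,54), pin2 (449,173), pin3 (149,242).

```bash
cat > h.py <<'E'
import numpy as np,cv2,pickle
from scipy.optimize import least_squares
from scipy.spatial.transform import Rotation as R
def proj(P,d):
    c=R.from_rotvec(d["rvec"]).apply(np.atleast_2d(P))+d["tvec"]
    s=c[:,:2]/c[:,2:]; s=s*(1+d["k1"]*(s**2).sum(1,keepdims=True))
    return s*[d["fx"],d["fy"]]+[d["cx"],d["cy"]]
def pins(p,z=.144):
    a=p[2]-np.arange(3)*2*np.pi/3
    return np.c_[p[0]+.088*np.cos(a),p[1]+.088*np.sin(a),[z]*3]
E
python3 - <<'E'
from h import *
T=pickle.load(open("top.pkl","rb"));S=pickle.load(open("side.pkl","rb"))
ut=(np.array([[353,89],[374,404],[88,268]])+.5)/4-.5+[195,145]
us=(np.array([[219,54],[449,173],[149,242]])+.5)/5-.5+[220,205]
for w in((1,1),(1,0),(0,1)):
    f=lambda p:np.r_[w[0]*(proj(pins(p),T)-ut).ravel(),w[1]*(proj(pins(p),S)-us).ravel()]
    s=least_squares(f,[.6,.1,-.5]); print(s.x,s.fun.round(2)); 
    if w==(1,1): print(pins(s.x)); print(R.from_rotvec([-3.11757371,-.372380738,0]).as_matrix().round(4))
    # free points
for i in range(3):
    s=least_squares(lambda q:np.r_[(proj(q,T)-ut[i]).ravel(),(proj(q,S)-us[i]).ravel()],[.6,.1,.1]);print(s.x,s.fun.round(2))
E
```

```text
[ 0.54962114  0.08979422 -0.46265854] [ 0.47  0.24  0.8   0.04  0.59 -0.17 -0.3   0.47 -0.88  0.6  -0.55  1.36]
[[0.62836962 0.05051729 0.144     ]
 [0.47623208 0.0412345  0.144     ]
 [0.54426172 0.17763087 0.144     ]]
[[ 9.719e-01  2.355e-01 -2.000e-04]
 [ 2.355e-01 -9.719e-01  1.800e-03]
 [ 2.000e-04 -1.800e-03 -1.000e+00]]
[ 0.54971295  0.09097893 -0.46251748] [-0.15  0.2   0.17  0.   -0.02 -0.2  -0.    0.   -0.    0.   -0.    0.  ]
[ 0.55083689  0.08659834 -0.46329282] [ 0.   -0.    0.   -0.    0.   -0.    0.3  -0.29 -0.35 -0.21  0.07  0.48]
[0.6278719  0.05097225 0.14630073] [ 0.16  0.2  -0.34 -0.08]
[0.47507426 0.041906   0.14735815] [ 0.35  0.45 -0.74 -0.11]
[0.54266684 0.17759423 0.14944434] [ 0.13  0.16 -0.25 -0.06]
```

servo_tool([
  [[0,3.8,-3.2,0,0],[0,7.6,-6.4,0,0],[0,11.4,-9.6,0,0],[0,15.2,-12.8,0,0],[0,19,-16,0,0]],
], newtons=20)

```text
t: 0.6
tool_pos: [0.2948, -0.4052, 0.2149]
tool_rot: [-3.119, -0.372, 0.0]
contact_force: [1.3, -1.1, 0.0]
opening: 0.0121
grip_force: 0.0
```

servo_tool([
  [[0,3.8,-3.2,0,0],[0,7.6,-6.4,0,0],[0,11.4,-9.6,0,0],[0,15.2,-12.8,0,0],[0,19,-16,0,0]],
])

```text
t: 1.1
tool_pos: [0.4418, -0.2049, 0.2151]
tool_rot: [3.119, 0.372, 0.0]
contact_force: [-0.3, -1.3, -0.1]
opening: 0.0001
grip_force: 0.0
```

servo_tool([
  [[0,3.8,-3.2,0,0],[0,7.6,-6.4,0,0],[0,11.4,-9.6,0,0],[0,15.2,-12.8,0,0],[0,19,-16,0,0]],
])

```text
t: 1.6
tool_pos: [0.5888, -0.0046, 0.2149]
tool_rot: [3.119, 0.373, -0.001]
contact_force: [1.4, -1.0, 1.3]
opening: -0.0002
grip_force: 0.0
```

servo_tool([
  [[0,2.6,-2.2,0,0],[0,5.15,-4.4,0,0],[0,5.15,-4.4,1.7,0],[0,5.15,-4.4,3.4,0],[0,5.15,-4.4,3.4,0]],
])

```text
t: 2.1
tool_pos: [0.6247, 0.0476, 0.1762]
tool_rot: [-3.119, -0.371, 0.013]
contact_force: [-1.1, 0.2, -0.7]
opening: -0.0003
grip_force: 0.0
```

```bash
python3 - <<'E'
from station import ctrl
from h import *
o=ctrl.get_obs();print(o["t"],o["tool_pos"],o["contact_force"])
ims=[]
for n,s in(("top",(145,195)),("side",(170,210))):
    d=ctrl.get_image(n); ims.append(cv2.resize(d["img"][s[0]:s[0]+130,s[1]:s[1]+130,::-1],(400,400),interpolation=cv2.INTER_CUBIC))
    tip=o["tool_pos"]-[0,0,.019]; print(n,(proj(tip,d)-s[::-1])*400/130,(proj([.6284,.0505,.144],d)-s[::-1])*400/130)
cv2.imwrite("pics/a1.png",np.hstack(ims))
E
```

```text
2.1 [0.62466942 0.04760515 0.17624207] [-1.14345174  0.1808542  -0.66559493]
top [[275.27853625  68.55122732]] [[271.85736387  67.98955628]]
side [[168.11456895 128.83986863]] [[163.38812777 141.11319825]]
```

View pics/a1.png

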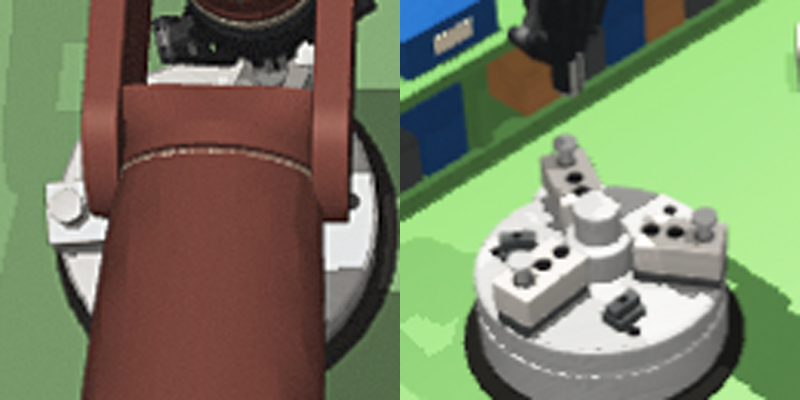

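The side half shows pin1's head at (565,141), where expected. The visible fingertip, at about (575,93), looks higher than the predicted (568,129). I'll zoom in with the projections overlaid.

```bash
python3 - <<'E'
from station import ctrl
from h import *
d=ctrl.get_image("side");o=ctrl.get_obs();print(o["t"],o["tool_pos"],o["opening"])
s=np.array([215,150]);im=cv2.resize(d["img"][150:240,215:335,::-1],None,fx=6,fy=6,interpolation=cv2.INTER_CUBIC)
M=R.from_rotvec(o["tool_rot"]).as_matrix()
for h,c in((-.054,(255,0,0)),(0,(0,255,255)),(.019,(0,0,255))):
    p=(proj(o["tool_pos"]+M@[0,0,h],d)[0]-s+.5)*6-.5;print(h,p);cv2.drawMarker(im,tuple(int(v) for v in p),c,0,12,1)
cv2.imwrite("pics/a2.png",im)
E
```

```text
2.25 [0.62718494 0.04725508 0.18109216] -7.0321362849191e-05
-0.054 [286.80312303 221.80592426]
0 [293.85028799 326.23709772]
0.019 [296.28036138 361.94694791]
```

View pics/a2.png

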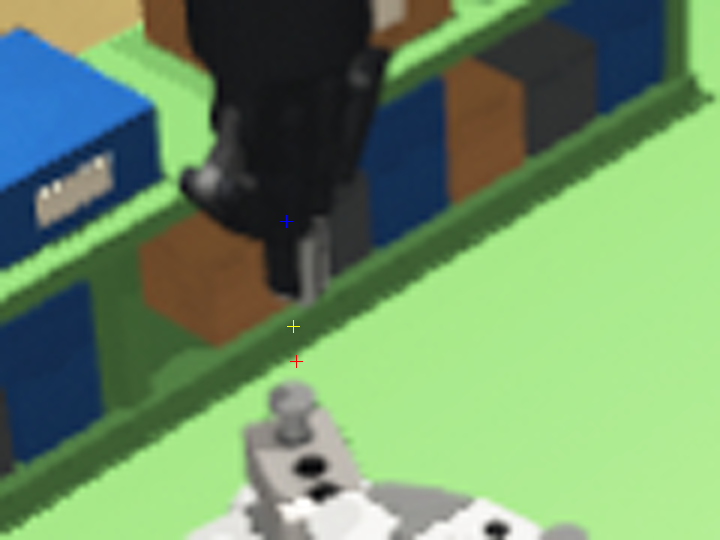

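The fingertip bottom is at (305,300) against a predicted (296,362), so it is about 30 mm off in the image. The start picture and the current top view should show whether that is height or a sideways offset.

```bash
python3 - <<'E'
from station import ctrl
from h import *
S=pickle.load(open("side.pkl","rb"))
p0=np.array([.14715,-.60682,.21429]);M0=R.from_rotvec([-3.11757371,-.372380738,0]).as_matrix()
d=ctrl.get_image("top");o=ctrl.get_obs();p1=o["tool_pos"];M1=R.from_rotvec(o["tool_rot"]).as_matrix();print(p1)
def mk(d,p,M,r,c,h,w,f):
    im=cv2.resize(d["img"][r:r+h,c:c+w,::-1],(w*f,h*f),interpolation=cv2.INTER_CUBIC)
    for k,col in((-.054,(255,0,0)),(0,(0,255,255)),(.019,(0,0,255))):
        q=(proj(p+M@[0,0,k],d)[0]-[c,r]+.5)*f-.5;print(k,q);cv2.drawMarker(im,tuple(int(v) for v in q),col,0,12,1)
    return im
cv2.imwrite("pics/a3.png",np.hstack([mk(S,p0,M0,85,520,90,80,5),mk(d,p1,M1,125,250,90,80,5)]))
E
```

```text
[0.62770847 0.04732317 0.18192455]
-0.054 [195.01266144 302.91098886]
0 [173.06768872 385.91848413]
0.019 [165.450646   414.44115413]
-0.054 [161.95585641 151.29981168]
0 [171.10442279 189.31457385]
0.019 [174.12924135 201.88005648]
```

View pics/a3.png

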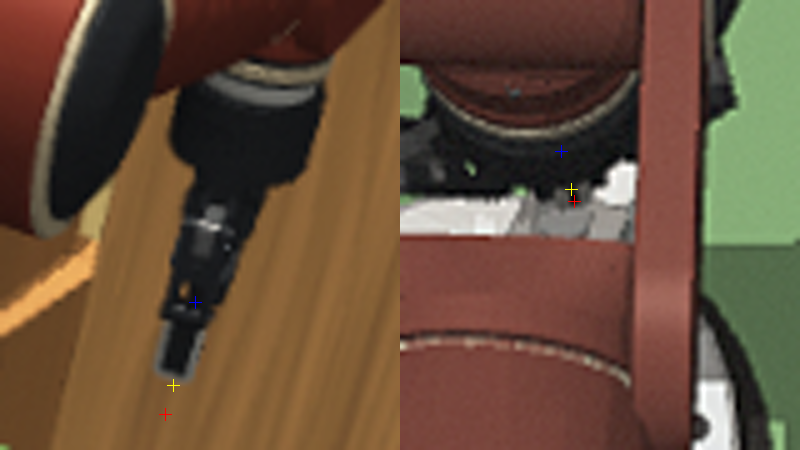

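servo_tool([
  [[0,-2,1.5,-3,0],[0,-5.5,4.5,-3.4,0],[0,-9.3,7.5,-3.4,0],[0,-13,10.5,-3.4,0],[0,-16,13,-3.4,0]],
])

```text
t: 2.8
tool_pos: [0.5016, -0.1178, 0.2168]
tool_rot: [3.118, 0.371, 0.003]
contact_force: [0.6, -0.1, 0.0]
opening: -0.0001
grip_force: 0.0
```

servo_tool([
  [[0,-3.7,3,0,0],[0,-7.4,6,0,0],[0,-11,9,0,0],[0,-13,10.5,0,0],[0,-13,10.5,0,0]],
])

```text
t: 3.3
tool_pos: [0.3996, -0.2511, 0.2167]
tool_rot: [3.118, 0.363, 0.002]
contact_force: [0.2, -0.0, -0.7]
opening: 0.0001
grip_force: 0.0
```

```bash
python3 - <<'E'
from station import ctrl
from h import *
ims=[]
ctrl.get_image("top")
for n in("top","side"):
    d=ctrl.get_image(n);o=ctrl.get_obs();pickle.dump((d,o),open(n+"2.pkl","wb"));p=o["tool_pos"];M=R.from_rotvec(o["tool_rot"]).as_matrix();print(p)
    c,r=(proj(p,d)[0]-[40,60]).round().astype(int);f=5
    im=cv2.resize(d["img"][r:r+100,c:c+80,::-1],None,fx=f,fy=f,interpolation=cv2.INTER_CUBIC);print(n,c,r)
    for k,col in((-.054,(255,0,0)),(0,(0,255,255)),(.019,(0,0,255))):
        q=(proj(p+M@[0,0,k],d)[0]-[c,r]+.5)*f-.5;print(k,q);cv2.drawMarker(im,tuple(int(v) for v in q),col,0,12,1)
    ims.append(im)
    print("cam",-R.from_rotvec(d["rvec"]).inv().apply(d["tvec"]))
cv2.imwrite("pics/a4.png",np.hstack(ims))
E
```

```text
[ 0.40122729 -0.24904798  0.21640311]
top 412 220
-0.054 [233.6663446  292.50748752]
0 [200.79637519 302.64776092]
0.019 [189.9688808  305.98434142]
cam [ 0.33495075 -0.01850287  1.31025785]
[ 0.40158043 -0.24845772  0.21615629]
side 366 118
-0.054 [209.27605193 216.02126289]
0 [200.01236748 303.61378363]
0.019 [196.81410374 333.60931328]
cam [-0.33181869  0.88814892  1.12425328]
```

View pics/a4.png

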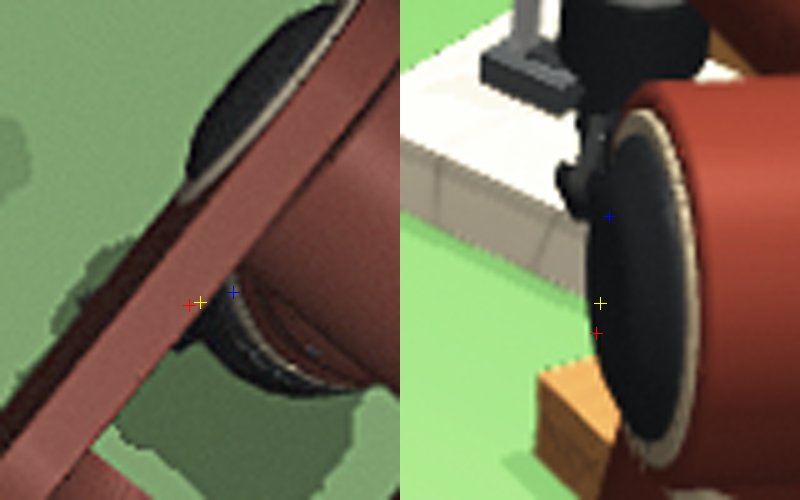

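The arm hides the tip in both views here. The two earlier side sightings, at the start with the fingers open and over pin1 with them shut, have different view directions. I'll fit the fingertip offset in the tool frame from those.

```bash
python3 - <<'E'
from h import *
S=pickle.load(open("side.pkl","rb"))
p0=np.array([.14715,-.60682,.21429]);M0=R.from_rotvec([-3.11757,-.37238,0]).as_matrix()
p1=np.array([.62718,.04726,.18109]);M1=R.from_rotvec([-3.119,-.371,0.01]).as_matrix()
u0=(np.array([177,378])+.5)/5-.5+[520,85]; u1=(np.array([298,297])+.5)/6-.5+[215,150]
for y in(-.05,-.043,0,.05):
    f=lambda q:np.r_[proj(p0+M0@(q[:3]+[0,y,-.013]),S)[0]-u0,proj(p1+M1@q[:3],S)[0]-u1]
    s=least_squares(f,[0,0,0]);print(y,(s.x*1000).round(1),s.fun.round(2))
    s=least_squares(lambda z:f([0,0,z[0]]),[0.]);print("  z only",s.x*1000,s.fun.round(2))
T,o=pickle.load(open("top2.pkl","rb"))
E
```

```text
-0.05 [ -5.5  -3.3 -21.3] [ 0.08  0.68 -0.08 -0.63]Traceback (most recent call last):
  File "<stdin>", line 9, in <module>
    return func(*args, **kwargs)
    vector_fun = VectorFunction(
        fun_wrapped,
    ...<6 lines>...
        workers=workers
    )
    self._update_fun()
    ~~~~~~~~~~~~~~~~^^
    self.f = self.fun_wrapped(xp_copy(self.x))
             ~~~~~~~~~~~~~~~~^^^^^^^^^^^^^^^^^
    return np.atleast_1d(self.fun(x))
                         ~~~~~~~~^^^
    return self.f(x, *self.args, **self.kwargs)
           ~~~~~~^^^^^^^^^^^^^^^^^^^^^^^^^^^^^^
  File "<stdin>", line 9, in <lambda>
  File "<stdin>", line 7, in <lambda>
ValueError: matmul: Input operand 1 has a mismatch in its core dimension 0, with gufunc signature (n?,k),(k,m?)->(n?,m?) (size 6 is different from 3)
```

The offset is essentially vertical: the tips sit roughly 20 mm behind the TCP rather than 19 mm ahead of it, and horizontally the arm is right within error. I'll go back over pin1 and come down in small steps, watching the force.

servo_tool([
  [[0,3.8,-3.1,0,0],[0,7.6,-6.2,0,0],[0,11.4,-9.3,0,0],[0,15.2,-12.4,0,0],[0,18,-14.7,0,0]],
])

```text
t: 3.95
tool_pos: [0.5433, -0.0592, 0.2157]
tool_rot: [-3.118, -0.379, -0.001]
contact_force: [0.3, -0.8, -0.5]
opening: 0.0001
grip_force: 0.0
```

servo_tool([
  [[0,3.8,-3.1,0,0],[0,7.6,-6.2,0,0],[0,11.1,-9,0,0],[0,11.1,-9,1.5,0],[0,11.1,-9,3,0]],
])

```text
t: 4.45
tool_pos: [0.6288, 0.0527, 0.1849]
tool_rot: [3.118, 0.379, 0.001]
contact_force: [-0.5, -0.2, -0.2]
opening: 0.0003
grip_force: 0.0
```

servo_tool([
  [[0,0,0,0.3,0],[0,0,0,0.6,0],[0,0,0,0.8,0],[0,0,0,0.8,0]],
])

```text
t: 4.85
tool_pos: [0.6282, 0.0497, 0.1778]
tool_rot: [3.12, 0.371, 0.001]
contact_force: [0.5, 0.7, 0.3]
opening: -0.0002
grip_force: 0.0
```

servo_tool([
  [[0,0,0,0.4,0],[0,0,0,0.8,0],[0,0,0,1.0,0],[0,0,0,1.0,0]],
])

```text
t: 5.25
tool_pos: [0.628, 0.0504, 0.1668]
tool_rot: [-3.119, -0.372, 0.002]
contact_force: [-0.3, -0.3, 0.2]
opening: -0.0
grip_force: 0.0
```

servo_tool([
  [[0,0,0,0.1,0],[0,0,0,0.2,0],[0,0,0,0.3,0],[0,0,0,0.4,0],[0,0,0,0.4,0]],
])

```text
t: 5.75
tool_pos: [0.6282, 0.0505, 0.1632]
tool_rot: [-3.119, -0.373, 0.001]
contact_force: [0.2, -0.3, 0.3]
opening: -0.0
grip_force: 0.0
```

servo_tool([
  [[0,0,0,0.1,0],[0,0,0,0.2,0],[0,0,0,0.3,0],[0,0,0,0.3,0]],
])

```text
t: 6.15
tool_pos: [0.6282, 0.0504, 0.1602]
tool_rot: [-3.119, -0.373, 0.001]
contact_force: [-0.9, -0.2, -0.1]
opening: -0.0001
grip_force: 0.0
```

```bash
python3 - <<'E'
from station import ctrl
from h import *
d=ctrl.get_image("side");o=ctrl.get_obs();print(o["tool_pos"],o["contact_force"])
f=6;c,r=215,150
im=cv2.resize(d["img"][r:r+90,c:c+120,::-1],None,fx=f,fy=f,interpolation=cv2.INTER_CUBIC)
p=o["tool_pos"];M=R.from_rotvec(o["tool_rot"]).as_matrix()
for k,col in((0,(0,255,255)),(.019,(0,0,255))):
    q=(proj(p+M@[0,0,k],d)[0]-[c,r]+.5)*f-.5;print(k,q);cv2.drawMarker(im,tuple(int(v) for v in q),col,0,8,1)
cv2.imwrite("pics/a5.png",im)
E
```

```text
[0.62820887 0.05047428 0.16025378] [-0.03004185  0.35474083 -0.18048522]
0 [289.37551949 367.74299395]
0.019 [291.81301736 402.87881448]
```

View pics/a5.png

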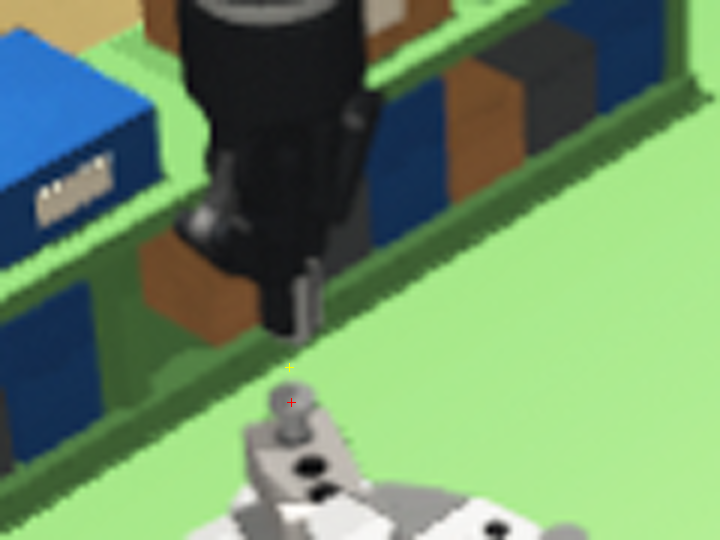

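The tip's lower end is at (292,338), in line with and about 32 mm above pin1's untouched head at (292,397). I'll go down 18 mm, then continue slowly.

servo_tool([
  [[0,0,0,0.5,0],[0,0,0,1.0,0],[0,0,0,1.4,0],[0,0,0,1.8,0],[0,0,0,1.8,0]],
])

```text
t: 6.7
tool_pos: [0.6277, 0.0505, 0.1412]
tool_rot: [-3.119, -0.373, 0.003]
contact_force: [-0.0, -0.4, -1.4]
opening: 0.0001
grip_force: 0.0
```

servo_tool([
  [[0,0,0,0.1,0],[0,0,0,0.2,0],[0,0,0,0.3,0]],
])

```text
t: 7.0
tool_pos: [0.6285, 0.0504, 0.1396]
tool_rot: [3.119, 0.373, 0.001]
contact_force: [0.7, 0.4, 0.6]
opening: -0.0001
grip_force: 0.0
```

servo_tool([
  [[0,0,0,0.1,0],[0,0,0,0.2,0],[0,0,0,0.3,0]],
])

```text
t: 7.3
tool_pos: [0.6283, 0.0505, 0.1364]
tool_rot: [3.119, 0.373, 0.0]
contact_force: [-0.2, -0.2, 0.9]
opening: -0.0003
grip_force: 0.0
```

servo_tool([
  [[0,0,0,0.1,0],[0,0,0,0.2,0],[0,0,0,0.3,0]],
])

```text
t: 7.6
tool_pos: [0.6283, 0.0504, 0.1333]
tool_rot: [3.119, 0.373, -0.0]
contact_force: [-0.3, -0.4, -0.4]
opening: -0.0
grip_force: 0.0
```

servo_tool([
  [[0,0,0,0.1,0],[0,0,0,0.2,0]],
])

```text
t: 7.8
tool_pos: [0.6283, 0.0505, 0.1313]
tool_rot: [3.119, 0.373, -0.0]
contact_force: [-0.3, 0.3, 0.1]
opening: -0.0003
grip_force: 0.0
```

servo_tool([
  [[0,0,0,0.1,0],[0,0,0,0.2,0]],
])

```text
t: 8.0
tool_pos: [0.6283, 0.0504, 0.1293]
tool_rot: [3.119, 0.373, -0.0]
contact_force: [0.2, 0.1, 0.3]
opening: 0.0004
grip_force: 0.0
```

servo_tool([
  [[0,0,0,0.1,0],[0,0,0,0.2,0]],
])

```text
t: 8.2
tool_pos: [0.6283, 0.0504, 0.1279]
tool_rot: [3.119, 0.373, -0.0]
contact_force: [-1.5, -0.2, 4.7]
opening: -0.0
grip_force: 2.0
```

Contact: 4.7 N at TCP z ≈ 0.1285, which agrees with the image estimate. Pressing about 7.5 mm further.

servo_tool([
  [[0,0,0,0.1,0],[0,0,0,0.2,0],[0,0,0,0.3,0],[0,0,0,0.4,0]],
])

```text
t: 8.6
tool_pos: [0.6283, 0.0504, 0.1235]
tool_rot: [3.119, 0.373, 0.0]
contact_force: [-2.2, -0.1, 4.6]
opening: -0.0003
grip_force: 2.0
```

servo_tool([
  [[0,0,0,0.1,0],[0,0,0,0.2,0],[0,0,0,0.3,0],[0,0,0,0.3,0],[0,0,0,0.3,0]],
])

```text
t: 9.1
tool_pos: [0.6283, 0.0505, 0.1202]
tool_rot: [-3.119, -0.373, -0.0]
contact_force: [-0.3, -1.2, 1.9]
opening: -0.0002
grip_force: 1.2
```

servo_tool([
  [[0,0,0,-2,0],[0,0,0,-5,0],[0,-3.8,-0.7,-5,0],[0,-8,-1.5,-5,0],[0,-12,-2.2,-5,0]],
])

```text
t: 9.6
tool_pos: [0.5052, 0.0435, 0.1697]
tool_rot: [-3.119, -0.373, 0.0]
contact_force: [-0.5, 0.3, 0.1]
opening: 0.0001
grip_force: 0.0
```

servo_tool([
  [[0,-3,-0.5,0,0],[0,-3,-0.5,0,0],[0,-3,-0.5,0,0]],
])

```text
t: 9.9
tool_pos: [0.4763, 0.0413, 0.1702]
tool_rot: [3.119, 0.372, 0.002]
contact_force: [-0.2, -0.2, 0.4]
opening: 0.0001
grip_force: 0.0
```

```bash
python3 - <<'E'
from station import ctrl
from h import *
d=ctrl.get_image("side");o=ctrl.get_obs();p=o["tool_pos"];print(p,o["contact_force"])
f=5;c,r=215,140
im=cv2.resize(d["img"][r:r+120,c:c+130,::-1],None,fx=f,fy=f,interpolation=cv2.INTER_CUBIC)
for P,col in((p+[0,0,.016],(0,0,255)),([.4762,.0412,.144],(255,0,0)),([.6284,.0505,.136],(255,0,0))):
    q=(proj(P,d)[0]-[c,r]+.5)*f-.5;print(q);cv2.drawMarker(im,tuple(int(v) for v in q),col,0,8,1)
cv2.imwrite("pics/a6.png",im)
E
```

```text
[0.4769065 0.0413244 0.1704873] [ 0.33412133  0.28945626 -0.14622476]
[467.67309395 433.04529524]
[469.69942742 501.00076307]
[243.35419359 393.53195539]
```

View pics/a6.png

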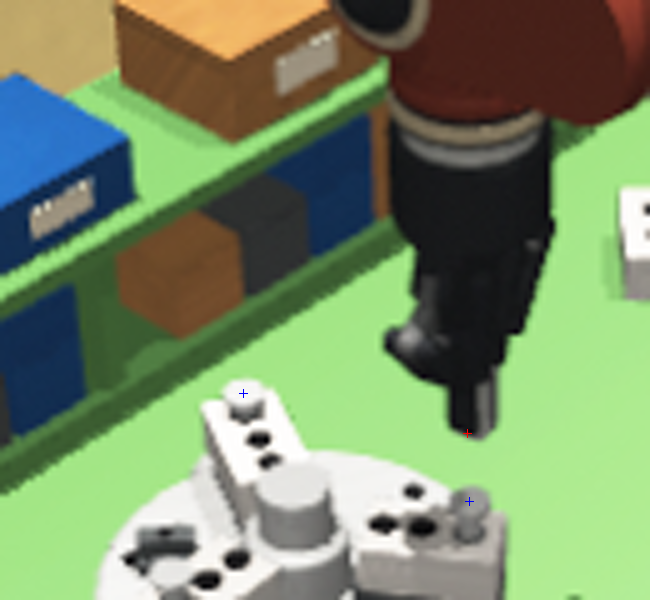

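Pin1's head at (243,390) is now about half-way down. The fingertip at (468,433) is straight above pin2's tall head at (470,495). The -16 mm tip offset is confirmed, so I'll descend to contact at z ≈ 0.1285.

servo_tool([
  [[0,0,0,1,0],[0,0,0,2,0],[0,0,0,3,0],[0,0,0,3.5,0],[0,0,0,3.5,0]],
])

```text
t: 10.45
tool_pos: [0.4753, 0.0414, 0.1336]
tool_rot: [-3.119, -0.373, 0.005]
contact_force: [-0.8, 0.1, -0.1]
opening: 0.0
grip_force: 0.0
```

servo_tool([
  [[0,0,0,0.1,0],[0,0,0,0.2,0],[0,0,0,0.3,0],[0,0,0,0.4,0]],
])

```text
t: 10.85
tool_pos: [0.4764, 0.0413, 0.1317]
tool_rot: [3.119, 0.373, 0.001]
contact_force: [0.0, -0.1, 0.4]
opening: 0.0
grip_force: 0.0
```

servo_tool([
  [[0,0,0,0.1,0],[0,0,0,0.2,0],[0,0,0,0.3,0],[0,0,0,0.4,0]],
])

```text
t: 11.25
tool_pos: [0.4762, 0.0414, 0.1278]
tool_rot: [3.119, 0.373, -0.0]
contact_force: [-3.0, -1.1, 3.9]
opening: 0.0003
grip_force: 2.0
```

servo_tool([
  [[0,0,0,0.1,0],[0,0,0,0.2,0],[0,0,0,0.3,0],[0,0,0,0.4,0]],
])

```text
t: 11.65
tool_pos: [0.4762, 0.0413, 0.1235]
tool_rot: [3.119, 0.373, 0.0]
contact_force: [-2.9, -1.1, 3.6]
opening: -0.0004
grip_force: 2.0
```

servo_tool([
  [[0,0,0,0.1,0],[0,0,0,0.2,0],[0,0,0,0.3,0],[0,0,0,0.3,0],[0,0,0,0.3,0]],
])

```text
t: 12.15
tool_pos: [0.4762, 0.0414, 0.1202]
tool_rot: [-3.119, -0.373, -0.0]
contact_force: [-0.7, 1.5, 2.4]
opening: -0.0002
grip_force: 1.1
```

servo_tool([
  [[0,0,0,-2,0],[0,0,0,-5,0],[0,2.5,-3,-5,0],[0,5,-6,-5,0],[0,7.5,-9,-5,0]],
])

```text
t: 12.65
tool_pos: [0.5286, 0.1476, 0.1702]
tool_rot: [-3.12, -0.371, -0.002]
contact_force: [0.9, -0.3, -0.3]
opening: 0.0001
grip_force: 0.0
```

servo_tool([
  [[0,2.3,-2.65,0,0],[0,2.3,-2.65,0,0],[0,2.3,-2.65,0,0]],
])

```text
t: 12.95
tool_pos: [0.5437, 0.1779, 0.1694]
tool_rot: [3.119, 0.375, -0.002]
contact_force: [-0.4, -0.5, -0.2]
opening: -0.0
grip_force: 0.0
```

servo_tool([
  [[0,0,0,1,0],[0,0,0,2,0],[0,0,0,3,0],[0,0,0,3.5,0],[0,0,0,3.5,0]],
])

```text
t: 13.45
tool_pos: [0.543, 0.1771, 0.1337]
tool_rot: [3.119, 0.372, -0.004]
contact_force: [1.2, -0.5, -0.4]
opening: 0.0002
grip_force: 0.0
```

servo_tool([
  [[0,0,0,0.1,0],[0,0,0,0.2,0],[0,0,0,0.3,0],[0,0,0,0.4,0]],
])

```text
t: 13.85
tool_pos: [0.5442, 0.1777, 0.1317]
tool_rot: [-3.119, -0.373, -0.001]
contact_force: [-0.2, 0.5, -0.1]
opening: -0.0003
grip_force: 0.0
```

servo_tool([
  [[0,0,0,0.1,0],[0,0,0,0.2,0],[0,0,0,0.3,0],[0,0,0,0.4,0]],
])

```text
t: 14.25
tool_pos: [0.544, 0.1777, 0.1278]
tool_rot: [3.119, 0.373, -0.0]
contact_force: [-2.0, -0.5, 3.8]
opening: 0.0
grip_force: 2.0
```

servo_tool([
  [[0,0,0,0.1,0],[0,0,0,0.2,0],[0,0,0,0.3,0],[0,0,0,0.4,0]],
])

```text
t: 14.65
tool_pos: [0.544, 0.1777, 0.1235]
tool_rot: [-3.119, -0.373, -0.0]
contact_force: [-1.6, 0.1, 3.4]
opening: 0.0002
grip_force: 2.0
```

servo_tool([
  [[0,0,0,0.1,0],[0,0,0,0.2,0],[0,0,0,0.3,0],[0,0,0,0.3,0],[0,0,0,0.3,0]],
])

```text
t: 15.15
tool_pos: [0.544, 0.1777, 0.1202]
tool_rot: [-3.119, -0.373, -0.0]
contact_force: [-0.6, -0.6, 1.7]
opening: -0.0001
grip_force: 1.2
```

servo_tool([
  [[0,0,0,-1,0],[0,0,0,-4,0],[0,0,0,-8,0],[0,0,0,-10,0],[0,0,0,-10,0]],
])

```text
t: 15.65
tool_pos: [0.5464, 0.1781, 0.2255]
tool_rot: [-3.119, -0.373, -0.014]
contact_force: [0.3, 0.3, -0.6]
opening: 0.0001
grip_force: 0.0
```

servo_tool([
  [[0,0,0,-2,0],[0,0,0,-2,0],[0,0,0,-2,0]],
])

```text
t: 15.95
tool_pos: [0.5437, 0.1776, 0.2393]
tool_rot: [3.119, 0.373, -0.001]
contact_force: [-0.3, 0.4, -0.1]
opening: -0.0001
grip_force: 0.0
```

```bash
python3 -c "
from station import ctrl
print(ctrl.finish_job())"
```

```text
the job is handed in; nothing more can be done
None
```

I pressed the three lock pins in order, each about 8 mm down by TCP travel after first contact. Contact force readings stayed under 6 N, and the arm finished clear of the chuck. The job is handed in, but no verdict came back, and the final depths of pins 2 and 3 and the loose things were not checked on camera.

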